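# Load the raclette grill and take its plate temperature

### The arm

A 7-joint arm with a two-finger parallel gripper is mounted at the origin on a cart in front of the work surface, level with it; the furniture and walls round the work are solid. World frame = base frame: x ahead of the robot, y to its left, z up, the work surface at z = 0. Lengths are in m, angles in rad, forces in N, time in s.
With the tool pointing down it reaches from about 0.425 to 1.025 m from the base axis. Payload 9.4 kg.
Tool frame: the origin (TCP) lies between the finger pads; the fingertips stand robot.tip_extent ahead of it and the grasp point (between the pads) lies 6 mm ahead of it (robot.tip_extent is the distance from the TCP to the fingertips, in m); z points along the fingers, y is the line along which they close (so a half turn about z gives the same grasp; the last joint's range is limited). The gripper opens to 93 mm and grips with 3 to 60 N. Pads are 15 mm wide; open, the fingers measure 128 mm over their backs; the gripper's body (75 mm by 188 mm) begins 65 mm behind the grasp point.
Start: joints at [-1.205, 0.599, -0.003, 1.599, 0.002, 0.943, -0.08], TCP at [0.311, 0.655, 0.244] pointing down, gripper open.
Joint ranges: [-2.57, 2.57], [-0.35, 1.97], [-1.29, 1.29], [0.11, 2.56], [-1.05, 4.19], [0.11, 1.86], [-2.63, 2.63]. Speed limits (rad/s): [2.22, 2.22, 3.01, 3.01, 3.14, 3.14, 3.14].

### API

Orientations are given as [roll, pitch, yaw] about the fixed x, y, z axes, in that order (R = Rz(yaw) Ry(pitch) Rx(roll)).
In Python, from workcell import robot gives the robot as it stands. The module is installed in compiled form; this text tells all that it offers.
- The arm moves only by the tool step_arm, never from a script. Its arguments are lists of equal length, an entry for each row: "grip": the gripper's target within -1 to 1 (fully open at 1, half-way at 0, shut at -1); "linear": the shift along the tool's x, y, z in m, a list of three; "dr": the turn, a rotation vector about the tool's x, y, z in degrees, a list of three. A call has 1 to 10 rows; each row shifts and turns the commanded pose from where the row before left it, along the tool's axes as they then stand; what a row does not reach is not made up. A row lasts 1/12 s, in which the tool goes at most 41.7 mm and 7.16 degrees, less where a joint would pass 70% of its speed; a pose out of reach is approached as far as the arm can. A call is refused whole if a number of a shift passes 0.0417 or a number of a turn 7.16, either way. A call with a gripper value outside its range is refused whole. The fingers move at their own pace and stop on an object; "force" is the grip in N (left out, the last holds). Time passes only in rows, so rows that do not move let the fingers close. It gives the time, the measured TCP pose, the force, the opening and the grip force at its end, in the units of the state.
- robot.get_obs(): the state, without advancing time (a new reading comes with each control period).
- robot.read_camera(name): name is "scene" or "top" or "wrist"; returns a dict with "img" (400x640x3 uint8, blue, green, red), "z_map" (400x640 float32, m along the optical axis (not along the pixel's ray), 0 where there is no reading), "mtx" (3x3 intrinsics, pixels), "world_from_camera" (4x4, takes a point from camera to world coordinates). Camera axes: x right, y up, looking along -z (the intrinsics and any distortion apply to the point x, -y, -z); pixel columns grow to the right and rows downward; lengths in m; the calibration is good to about 2 mm. A picture is of the moment at which its call begins.
- robot.finish_job(): hands the job in; it is judged then, once.
The state is a dict: "t": time; "joint_pos": joint angles; "joint_velocities": joint speeds; "joint_efforts": joint torques, N m; "tcp_pos": TCP position; "tool_rot": TCP orientation; "contact_force": force on the tool from outside, world axes, zero at the start; "wrist_torque": the same for the moment, N m; "width": opening from 0.0 (shut) to 1.0 (fully open); "grip_force": force on a finger pad.
Only numpy, scipy, OpenCV 4.12 (cv2) and the standard library are available. Lean on these libraries where they do the work, as an engineer would, in place of code of your own. Each camera call takes 0.05 s, during which the arm holds its last target. There are 200 camera calls.

### The job

Slide the cheese pan that lies on the worktop into the empty bay of the raclette grill until it is fully home, with its cheese still in it, and let go of it. Then take the surface thermometer from its stand and hold it upright with its sprung foot on the ringed spot of the grill's plate, pressing lightly so that the foot is about halfway in and not bottomed. Finish while still holding it there for the reading, and leave the other pan and the things standing about undisturbed.

Things in the scene. Friction and masses are not known exactly. Their poses are not given: they have to be found in the camera images.
- grill: Fixed black raclette grill for two, 128 mm deep (x), 244 mm wide (y), 100 mm high. Origin: centre of its footprint on the worktop; x from its open front to its rear, z up. Under its cast plate are two bays, centre lines y = +50 mm (empty) and -50 mm (the other pan). Plate top 96 mm high, rim 4 mm higher; left half ribbed, right half smooth. Thermostat box and knob on the right cheek.
- bay (a point): Point on the empty bay's floor, 24 mm above the worktop, where the pan's origin lies when the pan is home against the rear wall; axes as the grill's; the pan enters along +x. The bay is 86 mm wide between a 12 mm high, 14 mm wide centre rail and a side cheek, 45 mm high under the heating rods, and begins 50 mm before this point, at the front edge of the deck.
- spot (a point): Centre of the ringed spot (flush steel ring, 28 mm across, dot in the middle) on the smooth right half of the grill's plate, on the plate's top surface; axes as the grill's.
- pan: Loose pan to load, about 150 g: flat black tray 92 mm long (x), 80 wide (y), 14 high, walls and floor 3 mm. Origin: centre of the tray's underside, z up. Straight black handle on its -x side: 90 mm long, 18 wide (y), 14 high, from x = -72 to -162 mm, axis at y = 0, 21.5 mm above the origin. It starts flat on the worktop, handle roughly toward the robot. The tray is the heavy end.
- cheese: Loose slice of hard cheese 62 x 56 x 8 mm, 30 g, lying flat in the pan. Origin: centre of its underside.
- parked_pan: The other pan, alike, with its own slice; seated loosely in the right bay from the start. Its handle sticks out forward, 100 mm to the right of where the loaded pan's handle comes.
- stand: Fixed round stand, base 100 mm across, with a leaning tube (37 mm outside, 23.4 mm bore, 78 mm long). Origin: centre of the base's underside, z up. The tube leans 15 degrees (0.26 rad) toward the stand's -x (roughly toward the robot).
- stand_mouth (a point): Centre of the tube's mouth, 87 mm above the stand's base. The thermometer leaves along the tube's axis; it is clear after 75 mm.
- probe: Surface thermometer, 150 mm, about 100 g; z is its long axis, foot to grip. Origin: underside centre of its collar (31 mm across, 6 mm thick), which sits on the stand's mouth, so it starts leaning. Grip: flat bar 28 (x) by 18 mm (y), from z = 6 to 80 mm (top end); pinch it across y. Below: 21 mm boss to z = -30, 9 mm sleeve to -56, sprung foot, a 15 mm disc with its face at z = -70 when out.
- foot_face (a point): Centre of the contact face of the thermometer's foot; axes as the probe's.
- foot (a joint): How far the sprung foot is pushed in, m: 0 = out, 0.008 = bottomed. Spring: about 1 N to start it, 3.9 N at the end of its travel (350 N/m).
- pepper_mill: Wooden pepper mill, 58 mm across, 170 mm high, stands to the right behind the grill; leave alone. Origin at its underside.
- jar: Glass jar with a metal lid, 70 mm across, 85 mm high, stands to the left behind the grill; leave alone. Origin at its underside.
- lemon: Lemon 71 x 53 x 51 mm on the worktop on the right; leave alone.
- garlic: Garlic bulb 56 mm across, left behind the grill; leave alone.
Not all that is in view belongs to the job. Of the things that look like the cheese, take the one that is nearest to the robot's base at the start.

How it is judged:
By the outcome, as a careful person would: the job done as asked, in the order asked, and still so for the second after the job is handed in, while the arm keeps its last pose, push and grip.
It also fails if it takes over 67 s, if anything falls off the work surface, if the arm or the gripper's body presses on something with over 40 N, if the wrist force passes 120 N, or if a joint passes its speed limit or range.

## Working session

There is one attempt and no reset: what is moved stays moved. The work goes in short steps, Python scripts to look and compute and a tool call to move; the robot and the scene stay as the last step left them, time stands still between calls to the robot, and variables do not carry over. Pictures are saved under pics/ and viewed, at most 10 in all, crops included, and the job is handed in when it is done.

Besides the shell and the picture viewer there is one more tool, called in YAML: its name, and indented under it one key for each argument. step_arm: Moves the arm, as the interface text tells. Its arguments: {"type":"object","properties":{"grip":{"type":"array","items":{"type":"number"}},"linear":{"type":"array","items":{"type":"array","items":{"type":"number"}}},"dr":{"type":"array","items":{"type":"array","items":{"type":"number"}}},"force":{"type":"number"}},"required":["grip","linear","dr"]}

```bash
mkdir -p pics
cat > h.py <<'E'
import numpy as np, cv2, pickle
from workcell import robot
from scipy.spatial.transform import Rotation as R
def cam(n):
    c=robot.read_camera(n); return c
def pts(c):
    z=c['z_map'].astype(float); h,w=z.shape; K=c['mtx']
    u,v=np.meshgrid(np.arange(w),np.arange(h))
    P=np.stack([(u-K[0,2])/K[0,0]*z,-(v-K[1,2])/K[1,1]*z,-z,np.ones_like(z)],-1)
    W=P@c['world_from_camera'].T; W=W[...,:3]; W[z==0]=np.nan; return W
E
python3 - <<'E'
from h import *
o=robot.get_obs(); print(o, robot.tip_extent)
for n in('scene','top'):
    c=cam(n); cv2.imwrite(f'pics/{n}0.png',c['img']); pickle.dump(c,open(n+'0.pkl','wb')); print(c['mtx'],c['world_from_camera'].round(3), [k for k in c])
E
```

```text
{'t': 0.0, 'joint_pos': array([-1.20467714,  0.60012526, -0.00251089,  1.60013233,  0.00179804,
        0.94283214, -0.07980186]), 'joint_velocities': array([-8.35813667e-05,  1.14079813e-03,  9.63034642e-05,  7.55157947e-04,
       -2.05741325e-03, -5.11766021e-05,  1.50495689e-03]), 'joint_efforts': array([-2.15052132e-03, -7.65062928e+01,  1.49622705e+00, -2.52360946e+01,
       -5.25536109e-02,  1.67521380e-02,  9.72853150e-05]), 'tcp_pos': array([0.3104986, 0.6546671, 0.2427594]), 'tool_rot': array([-3.14010536e+00,  1.54481355e-04,  2.69880237e+00]), 'contact_force': array([-0.01708134, -0.1868963 ,  0.17117684]), 'wrist_torque': array([-0.04139903, -0.01146432,  0.01244314]), 'grip_force': 0.0, 'width': 0.9975569295378892} 0.025
[[390.15004004   0.         317.69048498]
 [  0.         390.15004004 196.07361674]
 [  0.           0.           1.        ]] [[ 0.679  0.503 -0.534  0.001]
 [-0.734  0.46  -0.499 -0.626]
 [-0.005  0.731  0.682  0.89 ]
 [ 0.     0.     0.     1.   ]] ['img', 'z_map', 'mtx', 'world_from_camera']
[[500.2201982    0.         325.82705314]
 [  0.         500.2201982  194.23306907]
 [  0.           0.           1.        ]] [[-0.002  0.987 -0.159  0.388]
 [-0.997  0.01   0.072  0.045]
 [ 0.073  0.159  0.985  1.446]
 [ 0.     0.     0.     1.   ]] ['img', 'z_map', 'mtx', 'world_from_camera']
```

View pics/scene0.png

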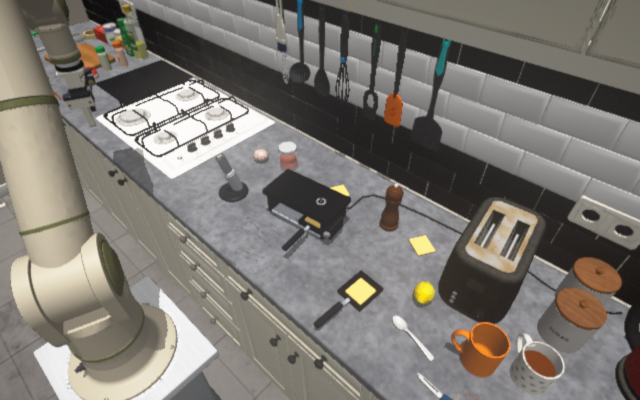

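View pics/top0.png

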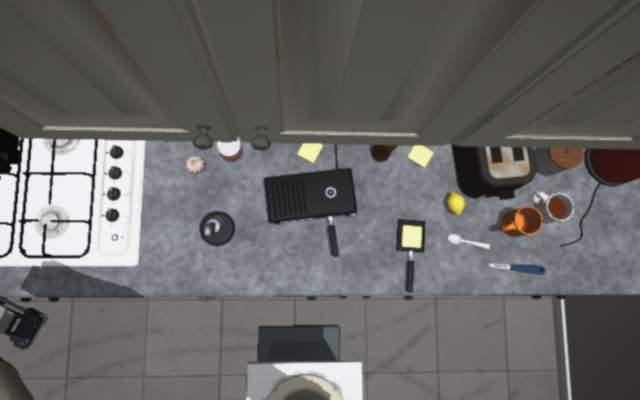

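The scene view shows the loose pan at about (360,290) with its handle to (325,315), the grill at (305,205), the probe in its stand at (232,180), the lemon at (424,292) and the mill at (391,207). In the top view the loose pan is at (411,236), its handle end at (409,288), the grill at (311,195), the ringed spot at (330,192) and the stand at (217,228).

Run:
```python
from h import *
for n in('top','scene'):
    c=pickle.load(open(n+'0.pkl','rb')); W=pts(c); img=c['img'].astype(int)
    inr=lambda x0,x1,y0,y1,z0,z1:(W[...,0]>x0)&(W[...,0]<x1)&(W[...,1]>y0)&(W[...,1]<y1)&(W[...,2]>z0)&(W[...,2]<z1)
    def rect(m,t,k=1):
        num,lab,st,_=cv2.connectedComponentsWithStats(m.astype(np.uint8))
        if num<2: print(n,t,'none');return
        m=lab==1+np.argmax(st[1:,4])
        P=W[m]; r=cv2.minAreaRect((P[:,:2]*1000).astype(np.float32)); print(n,t,m.sum(),np.round(r[0],1),np.round(r[1],1),round(r[2],1),'z',np.percentile(P[:,2],[5,50,95]).round(4))
    for u,v in ([(330,192),(411,236),(409,285),(217,228),(310,195),(333,250),(280,230)] if n=='top' else [(321,201),(360,290),(322,318),(232,193),(300,190),(222,158),(240,186)]): print((u,v),W[v,u].round(4))
    rect(inr(.3,.9,-.2,.3,.085,.115),'grilltop')
    dark=img.sum(-1)<130
    rect(inr(.3,.62,-.4,-.1,.004,.05),'pan')
    rect(inr(.2,.5,-.4,-.1,.017,.06),'panhandle')
    rect(inr(.2,.6,-.12,.08,.03,.07),'parkedhandle')
    rect(inr(.3,.6,.15,.4,.004,.02),'standbase')
    rect(inr(.3,.6,.15,.4,.03,.25),'probe')
    rect(inr(.3,.6,.15,.4,.13,.25),'probegrip')
    print('max z', np.nanmax(W[inr(.2,1,-.6,.5,.0,2)][:,2]))
    o=cv2.convertScaleAbs(np.nan_to_num(np.clip((W[...,2]+.02)*1200,0,255)))
```

```text
(330, 192) [ 0.6135 -0.0651  0.0916]
(411, 236) [ 0.4993 -0.3073  0.0133]
(409, 285) [ 0.3595 -0.2934  0.0295]
(217, 228) [0.5129 0.239  0.0899]
(310, 195) [ 0.6039 -0.0099  0.0961]
(333, 250) [ 0.4567 -0.0764  0.0497]
(280, 230) [0.516  0.0724 0.0026]
top grilltop 4084 [605.1 -10.4] [128.9 244.5] 7.4 z [0.0909 0.0959 0.1014]
top pan 905 [ 444.7 -302.5] [ 86.  210.7] 84.5 z [0.0049 0.0116 0.0296]
top panhandle 218 [ 392. -298.] [ 19.5 104.7] 87.1 z [0.0194 0.0269 0.0324]
top parkedhandle 231 [496.1 -74.7] [114.4  18.4] 8.1 z [0.0362 0.0504 0.0553]
top standbase 687 [519.9 252.2] [99.  98.2] 13.6 z [0.0056 0.0108 0.0159]
top probe 255 [517.2 250.9] [62.7 36.3] 3.1 z [0.0458 0.1057 0.1666]
top probegrip 105 [502.8 252.8] [17.  34.5] 84.7 z [0.1362 0.1616 0.1683]
max z 1.1162709166433842
(321, 201) [ 0.6154 -0.0654  0.0955]
(360, 290) [ 0.5003 -0.3094  0.0108]
(322, 318) [ 0.3655 -0.2971  0.0287]
(232, 193) [0.5082 0.2387 0.0118]
(300, 190) [0.6083 0.0145 0.0952]
(222, 158) [0.5025 0.2444 0.1584]
(240, 186) [0.5405 0.2339 0.0247]
scene grilltop 2572 [604.9 -12.3] [131.  244.7] 7.2 z [0.0902 0.0952 0.0993]
scene pan 1034 [ 444.8 -304. ] [ 81.4 209.3] 85.9 z [0.0053 0.0112 0.0279]
scene panhandle 263 [ 389.6 -300.3] [18.1 98.9] 85.4 z [0.0201 0.0264 0.0295]
scene parkedhandle 396 [528.1 -81.6] [159.5  93.5] 29.4 z [0.0316 0.0409 0.0531]
scene standbase 381 [516.1 247. ] [90.  97.7] 52.3 z [0.0053 0.0101 0.0143]
scene probe 368 [515.3 244.3] [26.2 62.2] 76.7 z [0.038  0.0962 0.1622]
scene probegrip 104 [501.9 249.2] [19.  34.3] 69.6 z [0.1335 0.1533 0.165 ]
max z 0.7506968471568545
```

```bash
cat >> h.py <<'E'
def plan(pos,rot,n=None,polar=False,step=.035,ang=6.5,grip=1,start=None):
    """rows (tool axes) from the present pose to pos, rot (rotation, world)."""
    import json
    o=robot.get_obs()
    p0,r0=start if start is not None else (o['tcp_pos'],R.from_euler('xyz',o['tool_rot']))
    pos=np.array(pos,float); rv=(r0.inv()*rot).as_rotvec()
    pol=lambda p:np.array([np.hypot(p[0],p[1]),np.arctan2(p[1],p[0]),p[2]])
    path=(lambda s:(lambda q:np.array([q[0]*np.cos(q[1]),q[0]*np.sin(q[1]),q[2]]))(pol(p0)+s*(pol(pos)-pol(p0)))) if polar else (lambda s:p0+s*(pos-p0))
    if n is None:
        L=sum(np.linalg.norm(path((i+1)/50)-path(i/50)) for i in range(50))
        n=int(max(np.ceil(L/step),np.ceil(np.degrees(np.linalg.norm(rv))/ang),1))
    rr=r0;pp=np.array(p0); d=np.round(np.degrees(rv)/n,2); lin=[]
    for i in range(n):
        v=np.round(rr.inv().apply(path((i+1)/n)-pp),4); lin.append(v.tolist()); pp=pp+rr.apply(v); rr=rr*R.from_rotvec(np.radians(d))
    print(n,'rows dr',d.tolist()); 
    for k in range(0,n,10): print(json.dumps(lin[k:k+10]))
    return pp,rr
down=lambda yaw:R.from_euler('xyz',[np.pi,0,np.radians(yaw)])
E
python3 - <<'E'
from h import *
plan([.411,-.301,.24],down(-4.3),polar=True,n=30)
E
```

```text
30 rows dr [-0.0, 0.0, 5.3]
[[-0.0421, -0.0084, 0.0001], [-0.0419, -0.007, 0.0001], [-0.0417, -0.0056, 0.0001], [-0.0414, -0.0042, 0.0002], [-0.0412, -0.0028, 0.0001], [-0.0408, -0.0015, 0.0001], [-0.0404, -0.0002, 0.0002], [-0.04, 0.0011, 0.0001], [-0.0395, 0.0023, 0.0001], [-0.039, 0.0036, 0.0002]]
[[-0.0384, 0.0047, 0.0001], [-0.0379, 0.0059, 0.0001], [-0.0373, 0.0071, 0.0002], [-0.0366, 0.0081, 0.0001], [-0.036, 0.0092, 0.0002], [-0.0352, 0.0102, 0.0001], [-0.0346, 0.0111, 0.0001], [-0.0337, 0.0121, 0.0002], [-0.033, 0.0131, 0.0001], [-0.0322, 0.0138, 0.0002]]
[[-0.0313, 0.0148, 0.0001], [-0.0305, 0.0155, 0.0002], [-0.0297, 0.0162, 0.0001], [-0.0288, 0.017, 0.0001], [-0.0278, 0.0176, 0.0002], [-0.027, 0.0182, 0.0001], [-0.0261, 0.0189, 0.0002], [-0.0252, 0.0193, 0.0001], [-0.0242, 0.0199, 0.0001], [-0.0233, 0.0204, 0.0002]]
```

step_arm:
  grip: [1, 1, 1, 1, 1, 1, 1, 1, 1, 1]
  linear:
    - [-0.04, -0.008, 0]
    - [-0.04, -0.007, 0]
    - [-0.04, -0.0056, 0]
    - [-0.04, -0.0042, 0]
    - [-0.04, -0.0028, 0]
    - [-0.04, -0.0015, 0]
    - [-0.04, 0, 0]
    - [-0.04, 0.001, 0]
    - [-0.0395, 0.0023, 0]
    - [-0.039, 0.0036, 0]
  dr:
    - [0, 0, 5.3]
    - [0, 0, 5.3]
    - [0, 0, 5.3]
    - [0, 0, 5.3]
    - [0, 0, 5.3]
    - [0, 0, 5.3]
    - [0, 0, 5.3]
    - [0, 0, 5.3]
    - [0, 0, 5.3]
    - [0, 0, 5.3]

```text
t: 0.93
tcp_pos: [0.5534, 0.3409, 0.2434]
tool_rot: [-3.142, 0.0, 1.769]
contact_force: [-0.0, -0.6, -0.6]
width: 1.001
grip_force: 0.0
```

step_arm:
  grip: [1, 1, 1, 1, 1, 1, 1, 1, 1, 1]
  linear:
    - [-0.0384, 0.0047, 0]
    - [-0.038, 0.006, 0]
    - [-0.0373, 0.007, 0]
    - [-0.0366, 0.008, 0]
    - [-0.036, 0.009, 0]
    - [-0.0352, 0.01, 0]
    - [-0.0346, 0.011, 0]
    - [-0.0337, 0.012, 0]
    - [-0.033, 0.013, 0]
    - [-0.0322, 0.014, 0]
  dr:
    - [0, 0, 5.3]
    - [0, 0, 5.3]
    - [0, 0, 5.3]
    - [0, 0, 5.3]
    - [0, 0, 5.3]
    - [0, 0, 5.3]
    - [0, 0, 5.3]
    - [0, 0, 5.3]
    - [0, 0, 5.3]
    - [0, 0, 5.3]

```text
t: 1.77
tcp_pos: [0.5725, -0.0217, 0.2435]
tool_rot: [3.141, 0.0, 0.844]
contact_force: [0.2, -0.9, 0.3]
width: 0.998
grip_force: 0.0
```

step_arm:
  grip: [1, 1, 1, 1, 1, 1, 1, 1, 1, 1]
  linear:
    - [-0.0313, 0.0148, 0]
    - [-0.0305, 0.0155, 0]
    - [-0.03, 0.016, 0]
    - [-0.029, 0.017, 0]
    - [-0.028, 0.0176, 0]
    - [-0.027, 0.018, 0]
    - [-0.026, 0.019, 0]
    - [-0.025, 0.0193, 0]
    - [-0.024, 0.02, 0]
    - [-0.023, 0.02, 0]
  dr:
    - [0, 0, 5.3]
    - [0, 0, 5.3]
    - [0, 0, 5.3]
    - [0, 0, 5.3]
    - [0, 0, 5.3]
    - [0, 0, 5.3]
    - [0, 0, 5.3]
    - [0, 0, 5.3]
    - [0, 0, 5.3]
    - [0, 0, 5.3]

```text
t: 2.6
tcp_pos: [0.4023, -0.2955, 0.2436]
tool_rot: [3.141, -0.0, -0.081]
contact_force: [0.8, 0.5, -0.0]
width: 1.004
grip_force: 0.0
```

Run:
```python
from h import *
o=robot.get_obs();print(o['t'],o['tcp_pos'],np.degrees(o['tool_rot']),o['joint_pos'].round(2))
c=cam('wrist'); cv2.imwrite('pics/w1.png',c['img']); pickle.dump(c,open('w1.pkl','wb')); print(c['mtx'],c['world_from_camera'].round(3))
W=pts(c)
m=(W[...,2]>.004)&(W[...,2]<.06)&(W[...,1]<-.2)&(W[...,1]>-.4)&(W[...,0]<.6)
for t,mm in(('pan',m),('handle',m&(W[...,2]>.02)&(W[...,0]<.435))):
    P=W[mm]; 
    if len(P)<20: print(t,len(P)); continue
    r=cv2.minAreaRect((P[:,:2]*1000).astype(np.float32)); print(t,len(P),r,np.percentile(P[:,2],[5,50,95]))
```

```text
2.6 [ 0.40230313 -0.29550819  0.24362567] [ 1.79982948e+02 -7.71782389e-03 -4.63408849e+00] [-0.05  0.42  0.8   2.14 -0.45  0.75 -0.61]
[[314.33488014   0.         322.25252512]
 [  0.         314.33488014 199.67154354]
 [  0.           0.           1.        ]] [[-0.08   0.956  0.284  0.479]
 [-0.997 -0.077 -0.023 -0.303]
 [ 0.    -0.285  0.959  0.385]
 [ 0.     0.     0.     1.   ]]
pan 5411 ((443.55181884765625, -304.17755126953125), (80.07620239257812, 206.43992614746094), 85.9142074584961) [0.00718624 0.01152948 0.02855348]
handle 1096 ((387.4797668457031, -300.11279296875), (17.07326316833496, 93.89029693603516), 85.22557830810547) [0.02445534 0.02774461 0.02947052]
```

View pics/w1.png

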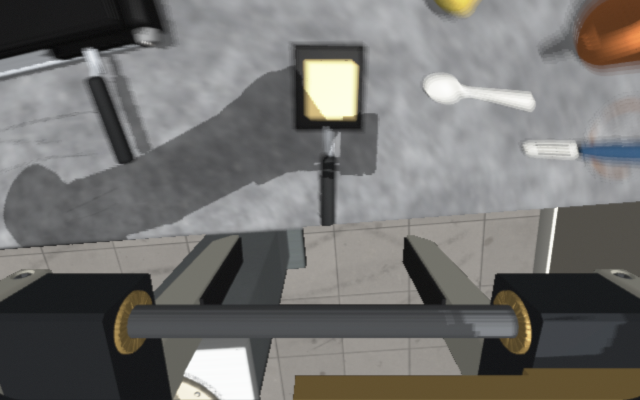

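The wrist view shows the loose pan's tray at (330,87), its handle from (328,150) to (328,225), and the parked pan's handle at (110,120). I'll descend onto the handle and grip it.

step_arm:
  grip: [0, 0, 0, 0, 0, 0, 0, 0, 0, 0]
  linear:
    - [0.0085, 0.0057, 0.03]
    - [0, 0, 0.035]
    - [0, 0, 0.035]
    - [0, 0, 0.035]
    - [0, 0, 0.03]
    - [0, 0, 0.025]
    - [0, 0, 0.015]
    - [0, 0, 0.0095]
    - [0, 0, 0]
    - [0, 0, 0]
  dr:
    - [0, 0, 0]
    - [0, 0, 0]
    - [0, 0, 0]
    - [0, 0, 0]
    - [0, 0, 0]
    - [0, 0, 0]
    - [0, 0, 0]
    - [0, 0, 0]
    - [0, 0, 0]
    - [0, 0, 0]

```text
t: 3.48
tcp_pos: [0.4111, -0.3006, 0.0288]
tool_rot: [-3.141, 0.001, -0.076]
contact_force: [-0.0, 0.3, 0.0]
width: 0.501
grip_force: 0.0
```

step_arm:
  grip: [-1, -1, -1, -1, -1, -1, -1, -1, -1, -1]
  linear:
    - [0, 0, 0]
    - [0, 0, 0]
    - [0, 0, 0]
    - [0, 0, 0]
    - [0, 0, 0]
    - [0, 0, 0]
    - [0, 0, 0]
    - [0, 0, 0]
    - [0, 0, 0]
    - [0, 0, 0]
  dr:
    - [0, 0, 0]
    - [0, 0, 0]
    - [0, 0, 0]
    - [0, 0, 0]
    - [0, 0, 0]
    - [0, 0, 0]
    - [0, 0, 0]
    - [0, 0, 0]
    - [0, 0, 0]
    - [0, 0, 0]
  force: 50

```text
t: 4.32
tcp_pos: [0.4116, -0.3006, 0.0293]
tool_rot: [-3.141, -0.0, -0.076]
contact_force: [0.7, 1.6, 4.7]
width: 0.188
grip_force: 50.0
```

step_arm:
  grip: [-1, -1, -1, -1, -1, -1, -1, -1, -1, -1]
  linear:
    - [0, 0, -0.002]
    - [0, 0, -0.004]
    - [0, 0, -0.006]
    - [0, 0, -0.01]
    - [0, 0, -0.012]
    - [0, 0, -0.012]
    - [0, 0, -0.012]
    - [0, 0, -0.01]
    - [0, 0, -0.006]
    - [0, 0, -0.002]
  dr:
    - [0, 0, 0]
    - [0, 0, 0]
    - [0, 0, 0]
    - [0, 0, 0]
    - [0, 0, 0]
    - [0, 0, 0]
    - [0, 0, 0]
    - [0, 0, 0]
    - [0, 0, 0]
    - [0, 0, 0]

```text
t: 5.15
tcp_pos: [0.4115, -0.3007, 0.1061]
tool_rot: [3.141, -0.001, -0.076]
contact_force: [-0.7, 0.7, -2.9]
width: 0.186
grip_force: 50.0
```

Run:
```python
from h import *
from scipy.optimize import least_squares
o=robot.get_obs();print(o['t'],o['tcp_pos'],np.degrees(o['tool_rot']),o['joint_pos'].round(3),o['contact_force'],o['wrist_torque'],o['width'])
D=[(.7242,.2428,1.600),(.4992,.2436,2.14),(np.hypot(*o['tcp_pos'][:2]),o['tcp_pos'][2],o['joint_pos'][3])]
f=lambda p:[p[0]**2+p[1]**2+2*p[0]*p[1]*np.cos(q)-r*r-(z+p[2])**2 for r,z,q in D]+[p[0]*np.sin(.6)+p[1]*np.sin(2.2)-.7246]
s=least_squares(f,[.45,.45,-.1]);p=s.x;print(p,s.cost)
for z in(.05,.06,.1):print(z,'rmin',np.sqrt(max(0,p[0]**2+p[1]**2+2*p[0]*p[1]*np.cos(2.56)-(z+p[2])**2)))
c=cam('wrist');W=pts(c);cv2.imwrite('pics/w2.png',c['img'])
P=W[(W[...,2]>.04)&(W[...,2]<.12)&(W[...,1]<-.2)&(W[...,1]>-.4)&(W[...,0]>.43)&(W[...,0]<.6)]
A=np.c_[P[:,:2],np.ones(len(P))];k,_,_,_=np.linalg.lstsq(A,P[:,2],rcond=None);print('tray plane slopes',k, P[:,2].min(),P[:,2].max(),len(P)); print(cv2.minAreaRect((P[:,:2]*1000).astype(np.float32)))
```

```text
5.15 [ 0.41153709 -0.30067542  0.10612463] [ 1.79972897e+02 -4.89660226e-02 -4.35935202e+00] [ 0.162  0.625  0.53   2.227 -0.726  0.462 -0.37 ] [-0.73115346  0.66514429 -2.90087937] [ 0.06384211  0.34764922 -0.03579417] 0.18564184498431743
[0.66914806 0.42222014 0.0375969 ] 5.864646222898626e-05
0.05 rmin 0.3823632583478765
0.06 rmin 0.37993384072112063
0.1 rmin 0.3673444858547483
tray plane slopes [-0.0363992  -0.01526285  0.0976987 ] 0.07542634344737706 0.09977999484900704 30423
((483.562744140625, -307.1672668457031), (80.41744995117188, 107.65678405761719), 85.75823974609375)
```

View pics/w2.png

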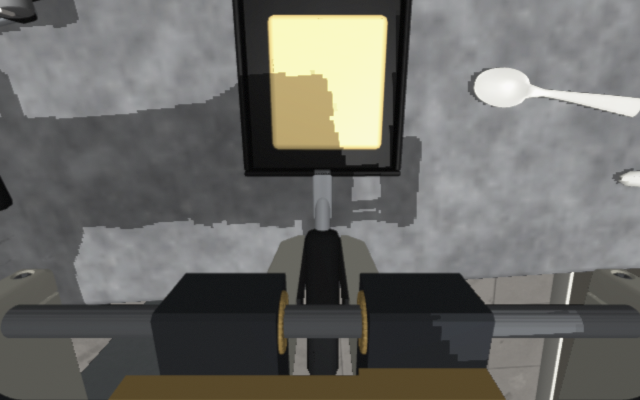

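The picture shows the cheese still in the level tray (tray at (325,85), handle gripped at (322,270)). Next I carry it to a staging point in front of the left bay.

Run:
```python
from h import *
o=robot.get_obs()
s=(o['tcp_pos']+[0,0,.04],R.from_euler('xyz',o['tool_rot']))
plan([.398,.013,.146],down(7.3),polar=True,n=18,start=s)
```

```text
18 rows dr [0.0, -0.0, -0.65]
[[0.0042, -0.0192, -0.0], [0.0036, -0.0191, -0.0], [0.0031, -0.019, -0.0], [0.0024, -0.0189, -0.0], [0.0019, -0.0187, -0.0001], [0.0012, -0.0186, 0.0], [0.0008, -0.0183, 0.0], [0.0001, -0.0182, -0.0], [-0.0003, -0.0179, -0.0], [-0.0009, -0.0178, -0.0]]
[[-0.0014, -0.0174, -0.0001], [-0.0019, -0.0172, 0.0], [-0.0024, -0.0169, 0.0], [-0.0029, -0.0167, -0.0], [-0.0033, -0.0163, -0.0], [-0.0038, -0.016, -0.0], [-0.0042, -0.0157, -0.0001], [-0.0046, -0.0154, 0.0]]
```

step_arm:
  grip: [-1, -1, -1, -1, -1, -1, -1, -1, -1, -1]
  linear:
    - [0, 0, -0.008]
    - [0, 0, -0.012]
    - [0, -0.004, -0.012]
    - [0.002, -0.008, -0.008]
    - [0.002, -0.012, 0]
    - [0.003, -0.015, 0]
    - [0.003, -0.018, 0]
    - [0.0025, -0.019, 0]
    - [0.002, -0.019, 0]
    - [0.0015, -0.019, 0]
  dr:
    - [0, 0, 0]
    - [0, 0, 0]
    - [0, 0, 0]
    - [0, 0, 0]
    - [0, 0, -0.65]
    - [0, 0, -0.65]
    - [0, 0, -0.65]
    - [0, 0, -0.65]
    - [0, 0, -0.65]
    - [0, 0, -0.65]

```text
t: 6.03
tcp_pos: [0.4327, -0.1861, 0.1446]
tool_rot: [-3.141, 0.001, -0.007]
contact_force: [0.7, 0.5, -1.7]
width: 0.188
grip_force: 50.0
```

step_arm:
  grip: [-1, -1, -1, -1, -1, -1, -1, -1, -1, -1]
  linear:
    - [0.001, -0.019, 0]
    - [0.0005, -0.019, 0]
    - [0, -0.0185, 0]
    - [0, -0.018, 0]
    - [-0.001, -0.018, 0]
    - [-0.0015, -0.018, 0]
    - [-0.002, -0.018, 0]
    - [-0.003, -0.017, 0]
    - [-0.003, -0.017, 0]
    - [-0.004, -0.017, 0]
  dr:
    - [0, 0, -0.65]
    - [0, 0, -0.65]
    - [0, 0, -0.65]
    - [0, 0, -0.65]
    - [0, 0, -0.65]
    - [0, 0, -0.65]
    - [0, 0, -0.65]
    - [0, 0, -0.65]
    - [0, 0, -0.65]
    - [0, 0, -0.65]

```text
t: 6.87
tcp_pos: [0.4119, -0.0082, 0.1447]
tool_rot: [3.142, 0.001, 0.107]
contact_force: [0.4, -0.5, -2.1]
width: 0.195
grip_force: 50.0
```

step_arm:
  grip: [-1, -1, -1, -1, -1]
  linear:
    - [-0.004, -0.013, 0]
    - [-0.005, -0.009, 0]
    - [-0.005, -0.004, 0]
    - [0, 0, 0]
    - [0, 0, 0]
  dr:
    - [0, 0, -0.65]
    - [0, 0, -0.65]
    - [0, 0, 0]
    - [0, 0, 0]
    - [0, 0, 0]

```text
t: 7.28
tcp_pos: [0.3955, 0.0144, 0.1451]
tool_rot: [3.141, -0.0, 0.128]
contact_force: [1.2, 0.1, -2.0]
width: 0.19
grip_force: 50.0
```

Run:
```python
from h import *
o=robot.get_obs();print(o['t'],o['tcp_pos'],np.degrees(o['tool_rot']),o['joint_pos'].round(3))
c=cam('top');W=pts(c)
P=W[(W[...,2]>.085)&(W[...,2]<.115)&(W[...,0]>.53)&(W[...,0]<.7)&(W[...,1]>-.2)&(W[...,1]<.15)]
print(cv2.minAreaRect((P[:,:2]*1000).astype(np.float32)))
c=cam('wrist');cv2.imwrite('pics/w3.png',c['img']);pickle.dump(c,open('w3.pkl','wb'))
```

```text
7.2833 [0.39547202 0.01442538 0.14514194] [ 1.79988537e+02 -6.97121222e-04  7.32166534e+00] [-0.603  0.468  0.602  2.445 -0.726  0.394 -0.81 ]
((601.3302612304688, -10.814010620117188), (136.59506225585938, 243.85414123535156), 7.244505882263184)
```

View pics/w3.png

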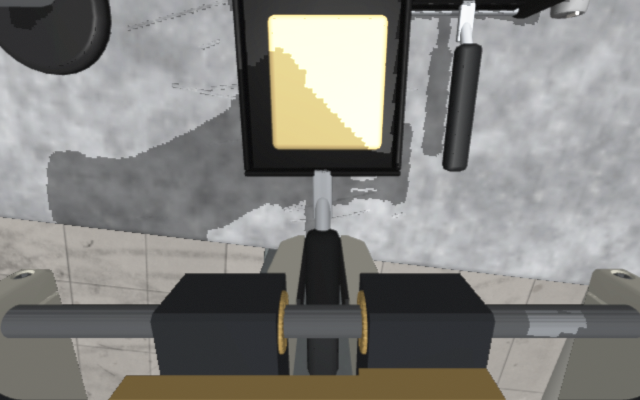

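The picture shows the cheese still in the tray, which is now in front of the grill, with the parked handle at (462,105) and the stand base at (50,30).

Run:
```python
from h import *
o=robot.get_obs();T=R.from_euler('xyz',o['tool_rot'])
c=pickle.load(open('w3.pkl','rb'));W=pts(c);V,U=np.mgrid[:400,:640]
L=T.inv().apply(W.reshape(-1,3)-o['tcp_pos']).reshape(W.shape)
def rep(t,m):
    num,lab,st,_=cv2.connectedComponentsWithStats(m.astype(np.uint8)); m=lab==1+np.argmax(st[1:,4])
    print(t,m.sum(),cv2.minAreaRect((L[m][:,:2]*1000).astype(np.float32)),np.percentile(W[m][:,2],[5,50,95]).round(4))
rep('parked',(W[...,2]>.04)&(W[...,2]<.06)&(U>430)&(U<500)&(V>40)&(V<190))
rep('tray',(W[...,2]>.11)&(W[...,2]<.14)&(U>220)&(U<420)&(V<180))
rep('own',(W[...,2]>.13)&(W[...,2]<.155)&(U>300)&(U<345)&(V>225)&(V<300))
```

```text
parked 3413 ((75.40190124511719, 101.42559814453125), (17.541521072387695, 92.29503631591797), 89.8401107788086) [0.0457 0.0517 0.0533]
tray 29583 ((83.49134063720703, 0.3184165954589844), (80.58465576171875, 84.43964385986328), 89.9447021484375) [0.117  0.1251 0.1287]
own 2743 ((-1.3684673309326172, 0.8362607955932617), (23.084089279174805, 40.695457458496094), 88.57450866699219) [0.137  0.1434 0.1459]
```

step_arm:
  grip: [-1, -1, -1, -1, -1, -1, -1, -1]
  linear:
    - [0, 0, 0.006]
    - [0, 0, 0.012]
    - [0, 0, 0.016]
    - [0, 0, 0.018]
    - [0, 0, 0.016]
    - [0, 0, 0.01]
    - [0, 0, 0.005]
    - [0, 0, 0]
  dr:
    - [0, 0, 0]
    - [0, 0, 0]
    - [0, 0, 0]
    - [0, 0, 0]
    - [0, 0, 0]
    - [0, 0, 0]
    - [0, 0, 0]
    - [0, 0, 0]

```text
t: 8.05
tcp_pos: [0.3961, 0.0138, 0.0617]
tool_rot: [-3.141, 0.003, 0.129]
contact_force: [-0.2, -0.1, -1.8]
width: 0.186
grip_force: 50.0
```

Run:
```python
from h import *
o=robot.get_obs();print(o['t'],o['tcp_pos'],np.degrees(o['tool_rot']),o['joint_pos'].round(3))
for n in('scene','wrist'):
    c=cam(n);pickle.dump(c,open(n+'4.pkl','wb'))
    if n=='scene': a=cv2.resize(c['img'][160:270,230:390],None,fx=3.6,fy=3.6,interpolation=cv2.INTER_CUBIC); cv2.imwrite('pics/s4.png',a)
```

```text
8.05 [0.39607604 0.01377727 0.06171481] [-1.79969533e+02  1.45335029e-01  7.40883498e+00] [-0.287  0.611  0.16   2.485 -1.043  0.106 -0.556]
```

View pics/s4.png

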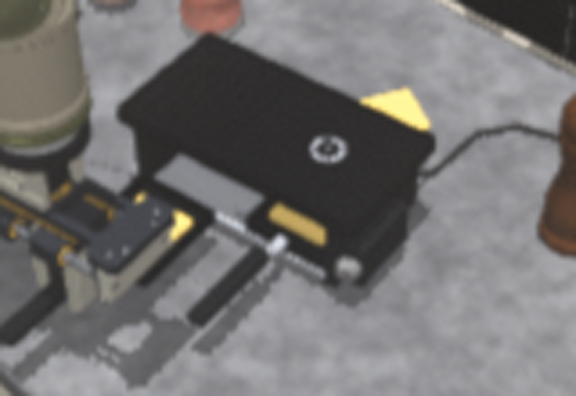

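The crop shows the tray lined up in front of the left bay, which opens at about (210,185), with the centre rail left of the parked handle at (275,240). I'll insert it, watching the forces.

step_arm:
  grip: [-1, -1, -1, -1, -1, -1, -1, -1]
  linear:
    - [0.002, 0.001, 0]
    - [0.004, 0, 0]
    - [0.006, 0, 0]
    - [0.006, 0, 0]
    - [0.006, 0, 0]
    - [0.006, 0, 0]
    - [0, 0, 0]
    - [0, 0, 0]
  dr:
    - [0, 0, 0]
    - [0, 0, 0]
    - [0, 0, 0]
    - [0, 0, 0]
    - [0, 0, 0]
    - [0, 0, 0]
    - [0, 0, 0]
    - [0, 0, 0]

```text
t: 8.82
tcp_pos: [0.4262, 0.0178, 0.0626]
tool_rot: [3.141, 0.001, 0.129]
contact_force: [0.3, -0.6, -2.1]
width: 0.19
grip_force: 50.0
```

Run:
```python
from h import *
o=robot.get_obs();T=R.from_euler('xyz',o['tool_rot']);print(o['tcp_pos'],o['contact_force'],o['wrist_torque'])
c=cam('wrist');W=pts(c);pickle.dump(c,open('w5.pkl','wb'))
L=T.inv().apply(W.reshape(-1,3)-o['tcp_pos']).reshape(W.shape)
# lateral profile (height vs tool y) just in front of / under the plate
for x0 in (.13,.145,.16):
    m=(abs(L[...,0]-x0)<.006)
    b=np.round(L[...,1][m]*500).astype(int)
    z=W[...,2][m]
    print(x0,[(2*k,round(float(np.median(z[b==k])*1000),1)) for k in range(-30,36) if (b==k).sum()>2])
cv2.imwrite('pics/w5.png',c['img'])
```

```text
[0.42623044 0.01777855 0.0626163 ] [ 0.29381625 -0.55712681 -2.09197598] [-0.10955821  0.34547688 -0.0248498 ]
0.13 [(46, 25.4), (60, 24.1), (62, 24.6), (70, 27.2)]
0.145 []
0.16 []
```

View pics/w5.png

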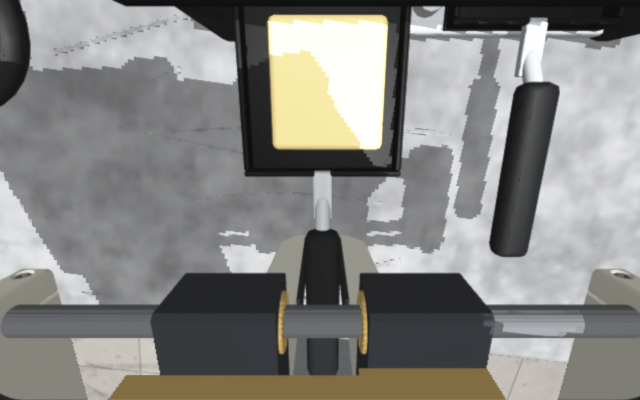

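The wrist view shows the tray front (240–408 px) entering between the side cheek at (232,15) and the centre rail at (420,12), well centred. I carry on.

step_arm:
  grip: [-1, -1, -1, -1, -1, -1, -1, -1, -1, -1]
  linear:
    - [0.004, 0, 0]
    - [0.006, 0, 0]
    - [0.006, 0, 0]
    - [0.006, 0, 0]
    - [0.006, 0, 0]
    - [0.006, 0, 0]
    - [0.006, 0, 0]
    - [0.005, 0, 0]
    - [0.003, 0, 0]
    - [0, 0, 0]
  dr:
    - [0, 0, 0]
    - [0, 0, 0]
    - [0, 0, 0]
    - [0, 0, 0]
    - [0, 0, 0]
    - [0, 0, 0]
    - [0, 0, 0]
    - [0, 0, 0]
    - [0, 0, 0]
    - [0, 0, 0]

```text
t: 9.7
tcp_pos: [0.4743, 0.0238, 0.0625]
tool_rot: [3.141, 0.0, 0.128]
contact_force: [-0.3, 0.1, -2.0]
width: 0.189
grip_force: 50.0
```

step_arm:
  grip: [-1, -1, -1, -1, -1, -1]
  linear:
    - [0.003, 0, 0]
    - [0.003, 0, 0]
    - [0.003, 0, 0]
    - [0.003, 0, 0.001]
    - [0, 0, 0.001]
    - [0, 0, 0.001]
  dr:
    - [0, 0, 0]
    - [0, 0, 0]
    - [0, 0, 0]
    - [0, 0, 0]
    - [0, 0, 0]
    - [0, 0, 0]

```text
t: 10.2
tcp_pos: [0.4855, 0.0252, 0.0595]
tool_rot: [3.142, 0.001, 0.128]
contact_force: [-0.6, 0.8, -1.3]
width: 0.194
grip_force: 50.0
```

step_arm:
  grip: [-1, -1, -1, -1, -1, -1, -1]
  linear:
    - [0.001, 0, 0.001]
    - [0.001, 0, 0.001]
    - [0.001, 0, 0.001]
    - [0.001, 0, 0.001]
    - [0.001, 0, 0]
    - [0.001, 0, 0]
    - [0, 0, 0]
  dr:
    - [0, 0, 0]
    - [0, 0, 0]
    - [0, 0, 0]
    - [0, 0, 0]
    - [0, 0, 0]
    - [0, 0, 0]
    - [0, 0, 0]

```text
t: 10.78
tcp_pos: [0.4917, 0.026, 0.0556]
tool_rot: [3.142, 0.001, 0.128]
contact_force: [0.1, 0.4, -3.1]
width: 0.187
grip_force: 50.0
```

step_arm:
  grip: [-1, -1, -1, -1]
  linear:
    - [0.0015, 0, 0]
    - [0.0015, 0, 0]
    - [0.0015, 0, 0]
    - [0, 0, 0]
  dr:
    - [0, 0, 0]
    - [0, 0, 0]
    - [0, 0, 0]
    - [0, 0, 0]

```text
t: 11.12
tcp_pos: [0.4963, 0.0266, 0.0556]
tool_rot: [3.142, 0.0, 0.128]
contact_force: [0.5, -0.2, -2.1]
width: 0.187
grip_force: 50.0
```

step_arm:
  grip: [-1, -1, -1, -1]
  linear:
    - [0.001, 0, 0.0005]
    - [0.001, 0, 0.0005]
    - [0.001, 0, 0]
    - [0, 0, 0]
  dr:
    - [0, 0, 0]
    - [0, 0, 0]
    - [0, 0, 0]
    - [0, 0, 0]

```text
t: 11.45
tcp_pos: [0.499, 0.0269, 0.0546]
tool_rot: [-3.142, 0.001, 0.128]
contact_force: [-0.2, -0.4, -1.0]
width: 0.188
grip_force: 50.0
```

step_arm:
  grip: [-1, -1, -1, -1]
  linear:
    - [0.001, 0, 0]
    - [0.001, 0, 0]
    - [0.001, 0, 0]
    - [0, 0, 0]
  dr:
    - [0, 0, 0]
    - [0, 0, 0]
    - [0, 0, 0]
    - [0, 0, 0]

```text
t: 11.78
tcp_pos: [0.5002, 0.0272, 0.0543]
tool_rot: [-3.141, 0.004, 0.128]
contact_force: [-5.1, -0.6, -0.9]
width: 0.188
grip_force: 50.0
```

step_arm:
  grip: [-1, -1, -1, -1, -1]
  linear:
    - [0.001, 0, 0]
    - [0.0005, 0, 0.0005]
    - [0, 0, 0.0005]
    - [0, 0, 0.0005]
    - [0, 0, 0]
  dr:
    - [0, 0, 0]
    - [0, 0, 0]
    - [0, 0, 0]
    - [0, 0, 0]
    - [0, 0, 0]

```text
t: 12.2
tcp_pos: [0.5, 0.0272, 0.0532]
tool_rot: [-3.14, 0.006, 0.127]
contact_force: [-10.5, -1.8, 9.8]
width: 0.192
grip_force: 50.0
```

step_arm:
  grip: [-0.1, -0.1, -0.1, -0.1, -0.1, -0.1]
  linear:
    - [0, 0, 0]
    - [0, 0, 0]
    - [0, 0, 0]
    - [0, 0, 0]
    - [0, 0, 0]
    - [0, 0, 0]
  dr:
    - [0, 0, 0]
    - [0, 0, 0]
    - [0, 0, 0]
    - [0, 0, 0]
    - [0, 0, 0]
    - [0, 0, 0]

```text
t: 12.7
tcp_pos: [0.5036, 0.0275, 0.0531]
tool_rot: [3.142, 0.0, 0.128]
contact_force: [-0.5, -0.1, -1.1]
width: 0.447
grip_force: 0.0
```

step_arm:
  grip: [-0.1, -0.1, -0.1, -0.1, -0.1, -0.1, -0.1]
  linear:
    - [0, 0, -0.01]
    - [0, 0, -0.03]
    - [0, 0, -0.035]
    - [0, 0, -0.035]
    - [0, 0, -0.04]
    - [0, 0, -0.03]
    - [0, 0, 0]
  dr:
    - [0, 0, 0]
    - [0, 0, 0]
    - [0, 0, 0]
    - [0, 0, 0]
    - [0, 0, 0]
    - [0, 0, 0]
    - [0, 0, 0]

```text
t: 13.28
tcp_pos: [0.5056, 0.027, 0.2378]
tool_rot: [-3.141, -0.006, 0.128]
contact_force: [1.1, 0.1, 1.4]
width: 0.447
grip_force: 0.0
```

Run:
```python
from h import *
o=robot.get_obs();T=R.from_euler('xyz',o['tool_rot']);print(o['t'],o['tcp_pos'],o['joint_pos'].round(2))
c=cam('wrist');W=pts(c);pickle.dump(c,open('w6.pkl','wb'));cv2.imwrite('pics/w6.png',c['img'])
G=R.from_euler('z',7.3,degrees=True).inv().apply(W.reshape(-1,3)-[.605,-.011,0]).reshape(W.shape)
for s,y in(('own',.05),('parked',-.05)):
    m=(abs(G[...,1]-y)<.02)&(W[...,2]>.035)&(W[...,2]<.062)&(G[...,0]<-.085)&(G[...,0]>-.2)
    print(s,m.sum(),cv2.minAreaRect((G[m][:,:2]*1000).astype(np.float32)),np.percentile(W[m][:,2],[5,50,95]),np.percentile(G[m][:,0],[0.5,2]))
```

```text
13.2833 [0.50562154 0.02697587 0.23782182] [-0.78  0.46  0.88  2.14 -0.53  0.76 -1.  ]
own 1178 ((-127.82283782958984, 50.28530502319336), (17.416059494018555, 85.61860656738281), 89.65247344970703) [0.04870284 0.05189578 0.05333894] [-0.16960099 -0.16769869]
parked 1283 ((-128.84112548828125, -51.04422378540039), (18.532594680786133, 87.66415405273438), 89.93846130371094) [0.04670192 0.05167244 0.05324463] [-0.17228318 -0.17025908]
```

View pics/w6.png

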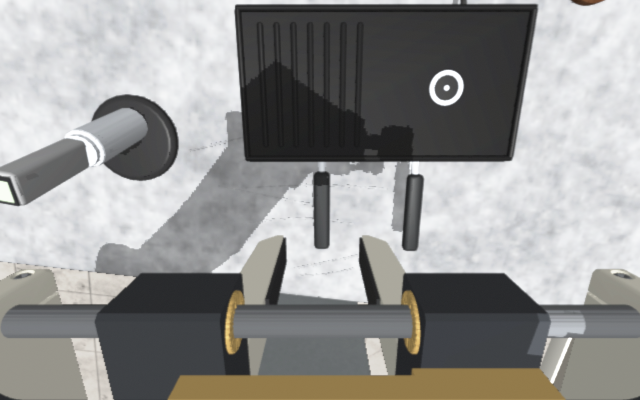

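The wrist view shows both handles side by side at (321,210) and (413,212), with the loaded pan 2.6 mm deeper than the parked one, so it is home. The spot is at (446,88), and the probe leans out of its stand from (105,140) to (10,190).

```bash
cat > probe.py <<'E'
from h import *
def meas(c,lo=(.098,.158)):
    W=pts(c); inr=(W[...,0]>.40)&(W[...,0]<.6)&(W[...,1]>.17)&(W[...,1]<.33)
    P=W[inr&(W[...,2]>.005)&(W[...,2]<.016)][:,:2]*1000
    if len(P)>30: (cx,cy),r=cv2.minEnclosingCircle(P.astype(np.float32)); print('base',len(P),round(cx,1),round(cy,1),round(r,1))
    for z in np.arange(.03,.17,.01):
        m=inr&(abs(W[...,2]-z)<.005); 
        if m.sum()>8: print(round(z,3),m.sum(),(np.array(cv2.minAreaRect((W[m][:,:2]*1000).astype(np.float32))[0])).round(1),(W[m].mean(0)*1000).round(1),W[m][:,1].min().round(4),W[m][:,1].max().round(4))
    return W,inr
def spot(c):
    W=pts(c); m=(abs(W[...,2]-.096)<.006)&(W[...,0]>.58)&(W[...,0]<.66)&(W[...,1]>-.11)&(W[...,1]<-.02)&(c['img'].sum(-1)>330)
    V,U=np.nonzero(m); P=W[m]; print('spot',len(P),P.mean(0).round(4),cv2.minAreaRect((P[:,:2]*1000).astype(np.float32)),'px',U.mean(),V.mean())
E
python3 - <<'E'
from probe import *
for n in('w6','top0','scene0'):
    c=pickle.load(open(n+'.pkl','rb')); print(n); spot(c); meas(c)
E
```

```text
w6
spot 633 [ 0.612  -0.0659  0.0963] ((611.9723510742188, -65.69912719726562), (29.517536163330078, 29.126117706298828), 73.25141906738281) px 446.0537124802528 87.19431279620854
base 3768 520.0 250.2 50.1
0.03 231 [537.6 239.7] [540.8 237.3  30.1] 0.2309 0.2561
0.04 230 [534.4 240.5] [538.1 237.6  40.1] 0.231 0.2563
0.05 266 [533.2 240.4] [535.7 237.7  50. ] 0.2312 0.2572
0.06 283 [529.3 240.4] [533.1 238.2  60. ] 0.2311 0.2565
0.07 320 [526.4 240.8] [530.3 238.2  70.1] 0.2313 0.2568
0.08 375 [521.9 242.3] [525.7 238.8  80.4] 0.2313 0.2567
0.09 704 [523.1 245.5] [523.4 242.2  90.4] 0.2319 0.2651
0.1 321 [518.  244.7] [517.8 244.3 100.2] 0.2402 0.2581
0.11 368 [514.9 244.9] [516.2 244.6 110.1] 0.2403 0.2584
0.12 416 [512.  244.9] [513.4 244.6 120. ] 0.2405 0.2576
0.13 464 [509.5 245.2] [510.8 245.  130. ] 0.2411 0.2588
0.14 512 [506.6 245.6] [508.4 245.1 140.1] 0.2412 0.2583
0.15 577 [504.5 246.1] [505.5 245.2 150.1] 0.2408 0.2596
0.16 873 [500.2 249.9] [500.5 246.8 160.8] 0.241 0.2589
0.17 227 [503.4 248.1] [504.5 248.1 166.1] 0.2417 0.2538
top0
spot 64 [ 0.6134 -0.0662  0.0954] ((
[... 1104 characters left out ...]
.4] [526.6 237.7  40.6] 0.231 0.2558
0.05 19 [522.8 238.9] [522.7 237.7  50.5] 0.2318 0.2495
0.06 28 [522.3 239.2] [521.8 237.4  60.6] 0.2306 0.2531
0.07 26 [516.8 239.8] [517.2 238.1  70.3] 0.2313 0.2575
0.08 31 [515.5 241.7] [514.1 239.9  80.6] 0.2323 0.2581
0.09 36 [518.9 243.4] [518.1 242.4  89.3] 0.2331 0.2544
0.1 24 [512.2 243.8] [512.1 244.4 100. ] 0.24 0.2518
0.11 24 [509.1 244.9] [509.2 244.9 110.8] 0.2402 0.2539
0.12 20 [506.  244.7] [507.1 245.  119.9] 0.2397 0.2548
0.13 26 [503.9 247.8] [504.1 245.7 129.9] 0.2383 0.2626
0.14 26 [501.9 247.2] [501.5 245.5 140.7] 0.2402 0.256
0.15 22 [499. 244.] [500.2 244.6 151.2] 0.2407 0.2546
0.16 41 [500.2 251.3] [497.8 249.4 160.8] 0.2418 0.26
```

```bash
cat >> probe.py <<'E'
def tr(ang,psi): return R.from_euler('xyz',[180,-ang,psi],degrees=True)
E
python3 - <<'E'
from probe import *
plan([.478,.253,.243],tr(15,-4),n=10)
E
```

```text
10 rows dr [-0.16, 1.47, 1.13]
[[0.0002, -0.0227, -0.0007], [-0.0001, -0.0227, -0.0008], [-0.0006, -0.0226, -0.0009], [-0.0011, -0.0227, -0.0009], [-0.0014, -0.0226, -0.0011], [-0.0019, -0.0226, -0.0011], [-0.0023, -0.0225, -0.0013], [-0.0027, -0.0225, -0.0014], [-0.0031, -0.0225, -0.0015], [-0.0035, -0.0223, -0.0017]]
```

step_arm:
  grip: [0.2, 0.2, 0.2, 0.2, 0.2, 0.2, 0.2, 0.2, 0.2, 0.2]
  linear:
    - [0, -0.0227, -0.0007]
    - [0, -0.0227, -0.0008]
    - [-0.0006, -0.0226, -0.0009]
    - [-0.001, -0.0227, -0.0009]
    - [-0.0014, -0.0226, -0.001]
    - [-0.002, -0.0226, -0.001]
    - [-0.0023, -0.0225, -0.0013]
    - [-0.0027, -0.0225, -0.0014]
    - [-0.003, -0.0225, -0.0015]
    - [-0.0035, -0.0223, -0.0017]
  dr:
    - [-0.16, 1.47, 1.13]
    - [-0.16, 1.47, 1.13]
    - [-0.16, 1.47, 1.13]
    - [-0.16, 1.47, 1.13]
    - [-0.16, 1.47, 1.13]
    - [-0.16, 1.47, 1.13]
    - [-0.16, 1.47, 1.13]
    - [-0.16, 1.47, 1.13]
    - [-0.16, 1.47, 1.13]
    - [-0.16, 1.47, 1.13]

```text
t: 14.17
tcp_pos: [0.4761, 0.2536, 0.2392]
tool_rot: [3.138, -0.257, -0.071]
contact_force: [0.3, -0.2, 0.5]
width: 0.601
grip_force: 0.0
```

step_arm:
  grip: [0.2, 0.2]
  linear:
    - [0, 0, 0]
    - [0, 0, 0]
  dr:
    - [0, 0, 0]
    - [0, 0, 0]

```text
t: 14.33
tcp_pos: [0.4758, 0.2539, 0.2389]
tool_rot: [3.137, -0.256, -0.066]
contact_force: [0.7, -0.7, -0.0]
width: 0.601
grip_force: 0.0
```

Run:
```python
from probe import *
o=robot.get_obs();T=R.from_euler('xyz',o['tool_rot']);print(o['t'],o['tcp_pos'],np.degrees(o['tool_rot']),o['joint_pos'].round(2))
c=cam('wrist');W=pts(c);pickle.dump(c,open('w7.pkl','wb'));cv2.imwrite('pics/w7.png',c['img'])
L=T.inv().apply(W.reshape(-1,3)-o['tcp_pos']).reshape(W.shape)
m=(W[...,0]>.44)&(W[...,0]<.6)&(W[...,1]>.17)&(W[...,1]<.33)&(W[...,2]>.03)&(W[...,2]<.19)
for z in np.arange(.06,.21,.01):   # depth along the tool axis
    k=m&(abs(L[...,2]-z)<.005)
    if k.sum()>10: q=L[k]*1000; print(round(z,3),k.sum(),'x',q[:,0].min().round(1),q[:,0].max().round(1),'y',np.percentile(q[:,1],[1,99]).round(1), np.array(cv2.minAreaRect(q[:,:2].astype(np.float32))[2]).round(1))
```

```text
14.3333 [0.47580753 0.25389007 0.23887129] [179.71018925 -14.65201682  -3.78198039] [-1.42  0.51  1.06  2.21 -0.65  0.52 -1.56]
0.08 843 x -10.7 16.4 y [-8.9  8.3] 89.7
0.09 71 x 12.6 16.6 y [-9.   8.4] 1.1
0.1 67 x 12.2 16.5 y [-9.   7.9] 85.6
0.11 60 x 12.8 16.5 y [-9.1  8.2] 89.9
0.12 50 x 12.4 16.3 y [-9.1  8.1] 0.2
0.13 50 x 13.1 16.4 y [-8.5  7.9] 2.0
0.14 41 x 12.5 16.2 y [-9.3  8.2] 89.9
0.15 228 x -7.3 17.5 y [-15.7  14.3] 89.7
0.16 288 x -9.7 20.9 y [-18.9  17.5] 89.3
0.17 61 x 8.3 21.0 y [-17.8  16.2] 89.2
0.18 54 x 9.0 21.0 y [-17.4  16.4] 0.8
0.19 47 x 8.1 21.1 y [-17.9  16.5] 0.7
0.2 44 x 9.2 21.1 y [-17.6  14.5] 85.4
```

View pics/w7.png

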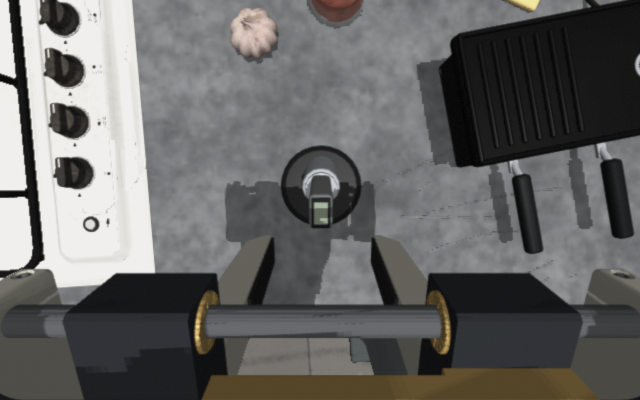

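The view shows the probe's top face at (320,211), square between the fingers, and the collar at (320,185) directly below it along the tool axis. I'll descend along the axis and grip.

step_arm:
  grip: [0.2, 0.2, 0.2, 0.2, 0.2, 0.2]
  linear:
    - [0.003, 0, 0.015]
    - [0, 0, 0.025]
    - [0, 0, 0.028]
    - [0, 0, 0.025]
    - [0, 0, 0.015]
    - [0, 0, 0]
  dr:
    - [0, 0, 0]
    - [0, 0, 0]
    - [0, 0, 0]
    - [0, 0, 0]
    - [0, 0, 0]
    - [0, 0, 0]

```text
t: 14.88
tcp_pos: [0.5073, 0.2476, 0.1343]
tool_rot: [3.137, -0.254, -0.073]
contact_force: [-0.1, -1.0, -0.0]
width: 0.599
grip_force: 0.0
```

step_arm:
  grip: [-1, -1, -1, -1, -1, -1, -1, -1]
  linear:
    - [0, 0, 0]
    - [0, 0, 0]
    - [0, 0, 0]
    - [0, 0, 0]
    - [0, 0, 0]
    - [0, 0, 0]
    - [0, 0, 0]
    - [0, 0, 0]
  dr:
    - [0, 0, 0]
    - [0, 0, 0]
    - [0, 0, 0]
    - [0, 0, 0]
    - [0, 0, 0]
    - [0, 0, 0]
    - [0, 0, 0]
    - [0, 0, 0]
  force: 45

```text
t: 15.55
tcp_pos: [0.5072, 0.2516, 0.1369]
tool_rot: [3.14, -0.257, -0.069]
contact_force: [-0.0, 4.3, 2.2]
width: 0.19
grip_force: 45.0
```

step_arm:
  grip: [-1, -1, -1, -1, -1, -1, -1, -1, -1, -1]
  linear:
    - [0, 0, -0.003]
    - [0, 0, -0.006]
    - [0, 0, -0.01]
    - [0, 0, -0.012]
    - [0, 0, -0.014]
    - [0, 0, -0.014]
    - [0, 0, -0.014]
    - [0, 0, -0.014]
    - [0, 0, -0.012]
    - [0, 0, -0.006]
  dr:
    - [0, 0, 0]
    - [0, 0, 0]
    - [0, 0, 0]
    - [0, 0, 0]
    - [0, 0, 0]
    - [0, 0, 0]
    - [0, 0, 0]
    - [0, 0, 0]
    - [0, 0, 0]
    - [0, 0, 0]

```text
t: 16.38
tcp_pos: [0.4802, 0.252, 0.239]
tool_rot: [3.139, -0.257, -0.071]
contact_force: [-0.2, 0.0, -0.1]
width: 0.187
grip_force: 45.0
```

Run:
```python
from probe import *
o=robot.get_obs();print(o)
plan([.6125,-.0655,.26],down(0),n=16)
c=cam('scene');pickle.dump(c,open('s8.pkl','wb'))
```

```text
{'t': 16.3833, 'joint_pos': array([-1.40365298,  0.51313049,  1.05298463,  2.20759648, -0.65875388,
        0.51944112, -1.54929872]), 'joint_velocities': array([-0.18043085, -0.0564076 ,  0.20582288, -0.0380093 ,  0.13236798,
        0.13092721, -0.10658636]), 'joint_efforts': array([ 9.80668254e-01, -4.44079363e+01,  1.17794967e+01, -1.85527307e+01,
       -2.90262338e-02, -1.21535406e+00, -5.90236290e-03]), 'tcp_pos': array([0.48017956, 0.25204195, 0.23895779]), 'tool_rot': array([ 3.13907409, -0.2570049 , -0.07050432]), 'contact_force': array([-0.17293344,  0.01357447, -0.12480872]), 'wrist_torque': array([0.0393304 , 0.43327623, 0.02185458]), 'grip_force': 44.991379380226135, 'width': 0.18741716466732777}
16 rows dr [0.04, -0.92, -0.25]
[[0.0097, 0.0192, 0.0012], [0.0096, 0.0193, 0.0011], [0.0095, 0.0193, 0.0009], [0.0095, 0.0193, 0.0007], [0.0093, 0.0194, 0.0006], [0.0093, 0.0194, 0.0004], [0.0093, 0.0195, 0.0002], [0.0091, 0.0195, 0.0001], [0.0091, 0.0195, -0.0001], [0.009, 0.0196, -0.0002]]
[[0.0088, 0.0196, -0.0004], [0.0088, 0.0197, -0.0006], [0.0087, 0.0197, -0.0007], [0.0086, 0.0197, -0.0009], [0.0085, 0.0198, -0.001], [0.0084, 0.0198, -0.0011]]
```

step_arm:
  grip: [-1, -1, -1, -1, -1, -1, -1, -1, -1, -1]
  linear:
    - [0, 0, -0.01]
    - [0.0097, 0.0192, -0.01]
    - [0.0095, 0.0193, 0.001]
    - [0.0095, 0.0193, 0.001]
    - [0.0095, 0.0193, 0.0007]
    - [0.0093, 0.0194, 0.0006]
    - [0.0093, 0.0194, 0.0004]
    - [0.0093, 0.0195, 0.0002]
    - [0.0091, 0.0195, 0]
    - [0.0091, 0.0195, 0]
  dr:
    - [0, 0, 0]
    - [0, -0.92, -0.25]
    - [0, -0.92, -0.25]
    - [0, -0.92, -0.25]
    - [0, -0.92, -0.25]
    - [0, -0.92, -0.25]
    - [0, -0.92, -0.25]
    - [0, -0.92, -0.25]
    - [0, -0.92, -0.25]
    - [0, -0.92, -0.25]

```text
t: 17.27
tcp_pos: [0.5495, 0.073, 0.2703]
tool_rot: [3.132, -0.111, -0.031]
contact_force: [0.5, -0.2, -0.6]
width: 0.187
grip_force: 45.0
```

step_arm:
  grip: [-1, -1, -1, -1, -1, -1, -1, -1, -1, -1]
  linear:
    - [0.009, 0.0196, -0.0002]
    - [0.0088, 0.0196, -0.0004]
    - [0.0088, 0.0197, -0.0006]
    - [0.0087, 0.0197, -0.0007]
    - [0.0086, 0.0197, -0.0009]
    - [0.0085, 0.0198, -0.001]
    - [0.0084, 0.0198, -0.001]
    - [0, 0, 0]
    - [0, 0, 0]
    - [0, 0, 0]
  dr:
    - [0, -0.92, -0.25]
    - [0, -0.92, -0.25]
    - [0, -0.92, -0.25]
    - [0, -0.92, -0.25]
    - [0, -0.92, -0.25]
    - [0, -0.92, -0.25]
    - [0, -0.92, -0.25]
    - [0, 0, 0]
    - [0, 0, 0]
    - [0, 0, 0]

```text
t: 18.1
tcp_pos: [0.6067, -0.0642, 0.2802]
tool_rot: [3.131, 0.002, -0.002]
contact_force: [-0.7, 0.4, -1.5]
width: 0.194
grip_force: 45.0
```

Run:
```python
from probe import *
o=robot.get_obs();p=o['tcp_pos'];print(o['t'],p,np.degrees(o['tool_rot']),o['contact_force'],o['joint_pos'].round(2))
for n in('scene','wrist','top'):
    c=cam(n);W=pts(c);pickle.dump(c,open(n+'9.pkl','wb'))
    m=(W[...,2]>.105)&(W[...,2]<.26)&(abs(W[...,0]-p[0])<.05)&(abs(W[...,1]-p[1])<.05)
    print(n,m.sum())
    for z in np.arange(.11,.24,.01):
        k=m&(abs(W[...,2]-z)<.005)
        if k.sum()>5: q=W[k]*1000; V,U=np.nonzero(k); print(round(z,3),k.sum(),'x',q[:,0].min().round(1),q[:,0].max().round(1),'y',q[:,1].min().round(1),q[:,1].max().round(1),'u',U.min(),U.max(),'v',V.min(),V.max())
    if n=='scene': cv2.imwrite('pics/s9.png',cv2.resize(c['img'][120:240,260:390],None,fx=4,fy=4,interpolation=cv2.INTER_CUBIC))
```

```text
18.1 [ 0.60673906 -0.06424669  0.28017125] [ 1.79380253e+02  1.01148963e-01 -1.17613842e-01] [-0.73531852  0.43448671 -1.48047408] [-0.57  0.56  0.91  1.87 -0.52  0.97 -1.01]
scene 198
0.16 17 x 597.5 611.3 y -73.5 -59.4 u 316 321 v 185 188
0.18 10 x 598.0 604.3 y -70.1 -61.9 u 317 319 v 180 183
0.2 14 x 593.5 608.6 y -75.5 -60.2 u 315 322 v 176 178
0.21 26 x 593.3 610.6 y -76.7 -61.1 u 315 322 v 172 176
0.22 18 x 594.0 610.5 y -76.2 -60.9 u 315 322 v 171 173
0.23 35 x 589.7 617.1 y -81.2 -53.7 u 313 324 v 165 170
wrist 1170
0.16 136 x 600.2 610.8 y -72.6 -58.7 u 314 330 v 195 207
0.17 8 x 605.1 607.6 y -68.0 -62.2 u 318 325 v 202 205
0.18 17 x 605.5 608.1 y -69.6 -62.2 u 318 327 v 204 206
0.2 50 x 607.9 614.1 y -74.8 -56.4 u 310 335 v 206 214
0.21 78 x 608.3 614.4 y -74.7 -56.5 u 310 335 v 208 215
0.23 336 x 603.9 619.3 y -79.8 -50.1 u 299 345 v 212 236
top 0
```

View pics/s9.png

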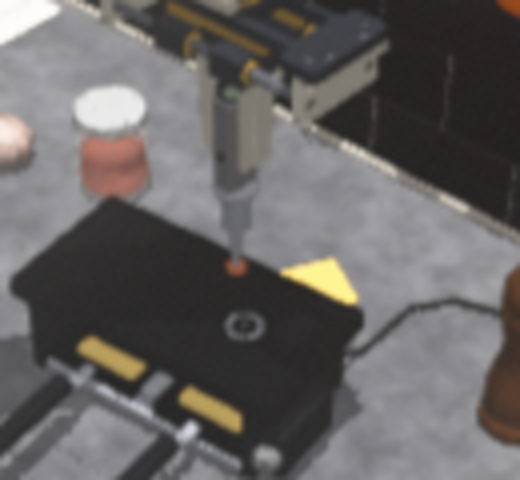

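The crop shows the probe hanging upright, its foot at (236,268), a little above and to the left of the ringed spot at (243,325).

Run:
```python
from probe import *
for n in('wrist9','scene9','top9'):
    try: spot(pickle.load(open(n+'.pkl','rb')))
    except Exception as e: print(n,e)
o=[robot.get_obs() for _ in range(3)]
print(o[-1]['tcp_pos'],np.degrees(o[-1]['tool_rot']))
```

```text
spot 263 [ 0.612  -0.0663  0.0963] ((611.837158203125, -66.18907165527344), (27.47449493408203, 27.478099822998047), 70.71678161621094) px 321.9771863117871 177.19011406844106
spot 0 [nan nan nan] ((0.0, 0.0), (0.0, 0.0), 0.0) px nan nan
spot 0 [nan nan nan] ((0.0, 0.0), (0.0, 0.0), 0.0) px nan nan
[ 0.60686118 -0.06338735  0.28065904] [ 1.79389625e+02  7.03865286e-02 -2.04570207e-02]probe.py:12: RuntimeWarning: Mean of empty slice.
  V,U=np.nonzero(m); P=W[m]; print('spot',len(P),P.mean(0).round(4),cv2.minAreaRect((P[:,:2]*1000).astype(np.float32)),'px',U.mean(),V.mean())
  ret = um.true_divide(
  ret = ret.dtype.type(ret / rcount)
```

step_arm:
  grip: [-1, -1, -1]
  linear:
    - [0.004, 0, 0.01]
    - [0.004, 0, 0.01]
    - [0, 0, 0]
  dr:
    - [0.6, 0, 0]
    - [0, 0, 0]
    - [0, 0, 0]

```text
t: 18.5
tcp_pos: [0.6152, -0.0637, 0.2587]
tool_rot: [3.141, 0.003, -0.0]
contact_force: [0.7, -0.5, -1.1]
width: 0.19
grip_force: 45.0
```

Run:
```python
from probe import *
o=robot.get_obs();p=o['tcp_pos'];print(o['t'],p,np.degrees(o['tool_rot']),o['contact_force'])
for n in('scene','wrist'):
    c=cam(n);W=pts(c);pickle.dump(c,open(n+'10.pkl','wb')); spot(c)
    m=(W[...,2]>.105)&(W[...,2]<.25)&(abs(W[...,0]-p[0])<.04)&(abs(W[...,1]-p[1])<.04)
    for z in (p[2]-.12,p[2]-.085,p[2]-.07,p[2]-.047):
        k=m&(abs(W[...,2]-z)<.006)
        if k.sum()>5: q=W[k]*1000; print(n,round(z,3),k.sum(),'x',q[:,0].min().round(1),q[:,0].max().round(1),'y',q[:,1].min().round(1),q[:,1].max().round(1),'z',q[:,2].min().round(1))
```

```text
18.5 [ 0.6152021  -0.06366336  0.25870169] [ 1.79975838e+02  1.61621301e-01 -2.61031437e-02] [ 0.71617071 -0.53370578 -1.11146733]
spot 13 [ 0.605  -0.0623  0.0955] ((605.6439819335938, -62.044551849365234), (20.172168731689453, 7.649572849273682), 71.05401611328125) px 317.84615384615387 202.30769230769232
scene 0.139 15 x 604.4 621.9 y -70.0 -58.1 z 135.1
scene 0.174 7 x 602.1 616.1 y -73.1 -61.8 z 170.6
scene 0.189 21 x 600.8 613.7 y -76.7 -60.5 z 183.3
scene 0.212 45 x 596.7 626.2 y -80.1 -56.2 z 206.5
spot 283 [ 0.6142 -0.0662  0.0963] ((611.9437255859375, -65.78679656982422), (27.82793617248535, 29.095726013183594), 10.207098007202148) px 323.2826855123675 187.52650176678446
wrist 0.139 135 x 608.2 618.6 y -71.9 -58.0 z 138.0
wrist 0.189 93 x 616.5 622.6 y -74.4 -56.2 z 182.8
wrist 0.212 397 x 612.2 628.0 y -79.7 -50.1 z 207.8
```

step_arm:
  grip: [-1, -1, -1, -1, -1, -1, -1]
  linear:
    - [0.0005, 0.001, 0.006]
    - [0, 0, 0.009]
    - [0, 0, 0.009]
    - [0, 0, 0.007]
    - [0, 0, 0.004]
    - [0, 0, 0]
    - [0, 0, 0]
  dr:
    - [0, -0.1, 0]
    - [0, 0, 0]
    - [0, 0, 0]
    - [0, 0, 0]
    - [0, 0, 0]
    - [0, 0, 0]
    - [0, 0, 0]

```text
t: 19.18
tcp_pos: [0.6156, -0.0659, 0.2258]
tool_rot: [3.141, 0.003, -0.002]
contact_force: [-0.1, 1.2, -1.2]
width: 0.19
grip_force: 45.0
```

```bash
cat > look.py <<'E'
from probe import *
import sys
F=[]
for i in range(6):
    o=robot.get_obs();F.append(o['contact_force'])
    if i<5: c=cam('wrist')
p=o['tcp_pos'];print(o['t'],p.round(4),np.degrees(o['tool_rot']).round(2),np.mean(F,0).round(2),np.std(F,0).round(2))
W=pts(c);pickle.dump(c,open('wl.pkl','wb'));spot(c)
m=(abs(W[...,0]-p[0])<.04)&(abs(W[...,1]-p[1])<.04)
for t,a,b in(('collar',-.054,-.044),('boss',-.08,-.062),('disc',-.125,-.108)):
    k=m&(W[...,2]>p[2]+a)&(W[...,2]<p[2]+b)&(W[...,2]>.0985)
    if k.sum()>5: q=W[k]*1000; print(t,k.sum(),'x',q[:,0].max().round(1),'y',q[:,1].min().round(1),q[:,1].max().round(1),'z',np.percentile(q[:,2],[1,10,50,90]).round(1))
E
python3 look.py
```

```text
19.4333 [ 0.6158 -0.0658  0.2264] [ 1.7995e+02  1.0000e-01 -9.0000e-02] [ 0.19  0.23 -1.07] [0.37 0.46 0.33]
spot 301 [ 0.6151 -0.0657  0.0963] ((607.2775268554688, -58.144935607910156), (27.74907875061035, 47.30433654785156), 31.585857391357422) px 320.93355481727576 196.90697674418604
collar 394 x 628.7 y -81.6 -51.9 z [175.4 177.4 180.4 181.3]
boss 126 x 623.6 y -76.3 -57.8 z [146.5 147.8 152.9 158.5]
disc 137 x 619.8 y -73.6 -59.7 z [105.5 107.5 108.6 109.6]
```

step_arm:
  grip: [-1, -1, -1, -1, -1, -1]
  linear:
    - [-0.0005, -0.0005, 0.002]
    - [0, 0, 0.002]
    - [0, 0, 0.002]
    - [0, 0, 0.001]
    - [0, 0, 0]
    - [0, 0, 0]
  dr:
    - [0, 0, 0]
    - [0, 0, 0]
    - [0, 0, 0]
    - [0, 0, 0]
    - [0, 0, 0]
    - [0, 0, 0]

```text
t: 19.93
tcp_pos: [0.6152, -0.0653, 0.2189]
tool_rot: [3.141, 0.003, -0.002]
contact_force: [0.8, -0.6, -0.9]
width: 0.194
grip_force: 45.0
```

```bash
python3 look.py
```

```text
20.1833 [ 0.6152 -0.0653  0.2191] [ 1.7995e+02  1.3000e-01 -1.0000e-01] [ 0.19 -0.   -1.25] [0.6  0.36 0.34]
spot 410 [ 0.6151 -0.0659  0.0975] ((606.0296630859375, -56.59065246582031), (27.288663864135742, 51.07386779785156), 33.0391731262207) px 321.77073170731705 198.8170731707317
collar 393 x 628.3 y -80.9 -51.3 z [168.3 170.6 173.  174. ]
boss 127 x 622.8 y -75.7 -57.3 z [139.2 140.4 145.6 150.8]
disc 137 x 619.0 y -73.1 -59.2 z [ 98.9 100.1 101.2 102.2]
```

step_arm:
  grip: [-1, -1, -1, -1, -1]
  linear:
    - [0, 0, 0.001]
    - [0, 0, 0.001]
    - [0, 0, 0.001]
    - [0, 0, 0]
    - [0, 0, 0]
  dr:
    - [0, 0, 0]
    - [0, 0, 0]
    - [0, 0, 0]
    - [0, 0, 0]
    - [0, 0, 0]

```text
t: 20.6
tcp_pos: [0.6153, -0.0653, 0.2161]
tool_rot: [3.141, 0.002, -0.002]
contact_force: [-0.3, 0.2, 0.2]
width: 0.188
grip_force: 45.0
```

```bash
python3 look.py
```

```text
20.85 [ 0.6152 -0.0654  0.2161] [ 1.7995e+02  1.2000e-01 -1.0000e-01] [ 0.07 -0.16  0.58] [0.49 0.54 0.53]
spot 419 [ 0.6155 -0.0659  0.0974] ((606.5845947265625, -56.89885711669922), (27.24686050415039, 49.867950439453125), 31.542118072509766) px 321.8019093078759 199.40095465393796
collar 394 x 628.0 y -81.0 -51.3 z [165.1 167.2 170.  170.9]
boss 124 x 623.0 y -75.7 -57.3 z [136.5 137.3 142.7 148.3]
disc 123 x 619.2 y -73.0 -59.2 z [ 98.6  99.1  99.9 100.7]
```

step_arm:
  grip: [-1, -1, -1, -1, -1]
  linear:
    - [0, 0, 0.001]
    - [0, 0, 0.0012]
    - [0, 0, 0]
    - [0, 0, 0]
    - [0, 0, 0]
  dr:
    - [0, 0, 0]
    - [0, 0, 0]
    - [0, 0, 0]
    - [0, 0, 0]
    - [0, 0, 0]

```text
t: 21.27
tcp_pos: [0.6152, -0.0653, 0.2139]
tool_rot: [3.141, 0.002, -0.002]
contact_force: [0.6, 0.1, 0.8]
width: 0.189
grip_force: 45.0
```

```bash
python3 look.py; python3 look.py
```

```text
21.5167 [ 0.6152 -0.0653  0.2139] [ 1.7994e+02  1.3000e-01 -9.0000e-02] [0.17 0.06 1.03] [0.36 0.45 0.5 ]
spot 404 [ 0.6156 -0.0659  0.0972] ((605.5575561523438, -54.92255783081055), (26.90538215637207, 54.420997619628906), 31.76546287536621) px 321.75742574257424 199.88118811881188
collar 395 x 628.0 y -81.0 -51.3 z [162.6 164.7 167.8 168.7]
boss 125 x 622.8 y -75.7 -57.3 z [134.  135.1 140.3 145.5]
disc 110 x 619.0 y -72.9 -59.3 z [ 98.6  99.   99.8 100.6]
21.7667 [ 0.6152 -0.0653  0.2139] [ 1.7995e+02  1.3000e-01 -9.0000e-02] [ 0.01 -0.2   1.78] [0.49 0.25 0.54]
spot 407 [ 0.6155 -0.0658  0.0972] ((605.1612548828125, -53.87289810180664), (27.59204864501953, 56.69366455078125), 30.54568862915039) px 321.6707616707617 199.982800982801
collar 398 x 627.9 y -81.0 -51.4 z [162.8 165.  167.7 168.7]
boss 124 x 622.9 y -75.7 -57.2 z [134.  135.  140.  145.9]
disc 116 x 625.7 y -73.8 -59.3 z [ 98.6  98.9  99.9 100.6]
```

```bash
python3 -c "
from workcell import robot
print(robot.finish_job())"
```

```text
the job is handed in; nothing more can be done
None
```

I handed the job in at about 22 s: the pan is fully home in its bay with the cheese still in it and released, and the thermometer is held upright on the ringed spot with its foot about 3.7 mm in (half of the 8 mm travel).

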